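Trace a signal on a router panel with a cordless probe

TASK

First turn the signal tracer's dial so that its pointer stands at the one long tick that ends in a dot. Then take the cordless probe out of its well and touch its sprung tip to the bare metal test disc on the router's socket panel, square to that sloping panel and gently, with the tip pushed about half-way in. Finish while still holding the probe there; do not put it down, and leave the screwdriver, the can and the parts tray alone.

Things in the scene. Friction and masses are not known exactly. Their poses are not given: they have to be found in the camera images.
- tracer: Signal tracer: grey box 120 (x) x 220 (y) x 55 mm high, fixed. Origin: centre of underside, z up, dark display on its -x face. On its top: the dial, axis at (0,-55 mm); the probe's round well, 18 mm wide, 51 deep, at (0,+65 mm). Seven white ticks 40 degrees apart in an arc round the dial, 37 to 44 mm from its axis; the fifth clockwise is longer and ends in a dot: the target.
- dial (a joint): Dial angle, rad, 0 to 4.2, growing clockwise seen from above: 0 at the first tick, 0.7 per tick, 2.8 at the long tick with the dot. Starts between 1.4 and 2.3. Friction about 0.04 N m; stays where it is left.
- dial_grip (a point): On the dial's vertical axis, 86 mm above the bench, in its grip bar. Dial: black disc, 52 mm diameter, 10 mm thick, with an upright bar 48 mm long, 14 mm thick, from 66 to 98 mm above the bench. Turns with the dial: x lies along the bar towards the pointer (a small nose with a white line on the disc's rim; the bar's top has a white line on the same half), z up.
- dial_mark (a point): The middle of the long tick with a dot on the tracer's top, 43 mm from the dial's axis.
- probe: Cordless probe, loose, 0.1 kg, upright in the well on its collar, tip down. Origin: on its axis at the collar's underside (55 mm above the bench in the well); z away from the tip. Collar 28 mm diameter, z 0 to 6 mm. Grip: grey square bar 20 x 20 mm, faces square to x and y, z 6 to 76. Nose 13 mm diameter, z 0 to -24; brass tip, 6 mm diameter, on to z -44. Lift 50 mm to clear the well.
- probe_tip (a point): The end of the probe's sprung brass tip, 44 mm below the probe's origin when not pushed in. Moves with the tip.
- plunger (a joint): How far the probe's sprung tip is pushed in, m: 0 when free, 0.010 at its stop. Spring about 0.4 N at first touch, then 0.4 N per mm, so about 2.4 N half-way in.
- cradle: The steel cradle that carries the router, fixed to the bench: foot plate 130 (x) x 160 (y) x 10 mm. Origin at the centre of its underside, z up.
- router: Compact black router fixed in the cradle, its socket panel uppermost, sloping 0.35 rad (20 degrees) from level, facing up and to the cradle's -x. Box 44 (x) x 190 (y) x 100 mm (z); origin: centre of its lower end, z square to and out of the panel. Panel: two metal-framed sockets in the middle, slanting vents at the -y end, round test disc towards +y, small lock slot beyond it.
- test_disc (a point): Centre of the test disc, a bare metal disc of 18 mm diameter flush with the socket panel, 60 mm towards the router's +y from the panel's middle, about 113 mm above the bench. Its z axis is square to and out of the panel.
- screwdriver: Bystander: a screwdriver, 200 mm long, lying on the bench. Leave it.
- can: Bystander: an aluminium spray can, 52 mm diameter, 140 mm tall. Leave it.
- tray: Bystander: a small open parts tray, 90 x 130 x 35 mm. Leave it.
Not all that is in view belongs to the job. There is more than one size of the probe; the job needs the smaller. Of the things that look like the cradle, take the one that is farthest from the robot's base at the start.

How it is judged (in metres and radians):
On the way, in this order (a step that is already met when the one before it is completed fails the run):
1. the dial's pointer stands at the long tick with the dot, and the dial is let go (value of joint dial between 2.65 and 2.95 rad and contact force between the fingers and tracer below 0.1 N), for 0.2 s.
2. the probe is out of its well, held by the fingers (z of probe in the frame of tracer above 0.1 m and contact force between the fingers and probe above 1 N), for 0.1 s.
At the end, for the whole second after the job is handed in: The dial is within 0.15 rad of the long tick; the fingers hold the probe still, its tip on the test disc (within 9 mm of the centre), its axis within 0.2 rad of square to the panel, the sprung tip pushed in 2 to 8 mm and pressing on the router with 0.5 to 6 N, the probe clear of the tracer (value of joint dial between 2.65 and 2.95 rad and distance between probe_tip and test_disc below 0.009 m and angle between the z axis of probe and the z axis of router, either way round below 0.2 rad and value of joint plunger between 0.002 and 0.008 m and contact force between probe and router between 0.5 and 6 N and contact force between the fingers and probe above 1 N and contact force between probe and tracer below 0.1 N and linear speed of probe below 0.02 m/s); the arm keeps its last pose, push and grip.
It fails at once if the probe is pushed hard (over 15 N) against the router (contact force between probe and router above 15 N).
It fails at once if a bystander is moved (distance of any of screwdriver, can, tray from where it was at the start of the episode above 0.03 m).
It also fails if it takes over 48 s, if anything falls off the work surface, if the arm or the gripper's body presses on something with over 40 N, if the wrist force passes 120 N, or if a joint passes its speed limit or range.

ROBOT

A 6-joint arm with a two-finger parallel gripper is mounted at the origin on the work surface. World frame = base frame: x ahead of the robot, y to its left, z up, the work surface at z = 0. Lengths are in m, angles in degrees, forces in N, time in s.
With the tool pointing down it reaches from about 0.3 to 0.75 m from the base axis. Payload 8.5 kg.
Tool frame: the origin (TCP) lies on the mounting face of the last link; the fingertips stand 173 mm ahead of it and the grasp point (between the pads) lies 155 mm ahead of it (env.tips_ahead is the distance from the TCP to the fingertips, in m); z points along the fingers, x is the direction in which the jaws open and shut, and the axes are right-handed (so a half turn about z gives the same grasp; the last joint's range is limited). The gripper opens to 85 mm and grips with 20 to 120 N. Pads are 22 mm wide; open, the fingers measure 114 mm over their backs; the gripper's body (76 mm by 85 mm) begins 54 mm behind the grasp point. The pads swing forward as they close: fully open they stand 13 mm farther back than shut.
Start: joints at [60.716, 21.807, 74.336, -0, 83.858, -12.336], TCP at [0.16, 0.526, 0.405] pointing down, gripper open.
Joint ranges: [-178.18, 178.18], [-50.72, 133.34], [12.68, 142.11], [-81.47, 261.47], [9.98, 163.14], [-165.26, 165.26]. Speed limits (degrees/s): [136.94, 136.94, 180, 180, 180, 180].

INTERFACE

Orientations are given as a 3x3 rotation matrix whose columns are the frame's x, y, z axes.
In Python, from rig import env gives the robot as it stands. The module is installed in compiled form; this text tells all that it offers.
- The arm moves only by the tool step_arm, never from a script. Its argument "increments" is a list of rows, each an object of numbers: "x", "y", "z": the shift along the tool's x, y, z in cm; "wx", "wy", "wz": the turn, a rotation vector about the tool's x, y, z in rad; "gripper": the finger opening in cm, from 0 to 8.54. A call has 1 to 20 rows; each row shifts and turns the commanded pose from where the row before left it, along the tool's axes as they then stand; what a row does not reach is not made up. A row lasts 1/10 s, in which the tool goes at most 50 mm and 8.59 degrees, less where a joint would pass 70% of its speed; a pose out of reach is approached as far as the arm can. A call with a gripper value outside its range is refused whole. The fingers move at their own pace and stop on an object; "newtons" is the grip in N (left out, the last holds). Time passes only in rows, so rows that do not move let the fingers close. It gives the time, the measured TCP pose, the force and the opening at its end, in the units of the state.
- env.observe(): the state, without advancing time (a new reading comes with each control period).
- env.get_image(name): name is "side" or "top"; returns a dict with "color" (384x512x3 uint8, blue, green, red), "camera_matrix" (3x3 intrinsics, pixels), "rvec" (rotation vector, rad) and "tvec" (3), from world to camera coordinates, as OpenCV has them. Camera axes: x right, y down, z forward; pixel columns grow to the right and rows downward; lengths in m; the calibration is good to about 2 mm. A picture is of the moment at which its call begins. There is no depth.
- env.close_job(): hands the job in, once; it reports no verdict.
The state is a dict: "time_s": time; "q": joint angles; "qvel": joint speeds; "joint_efforts": joint torques, N m; "position": TCP position; "tool_rot": TCP orientation; "ft_force": force on the tool from outside, world axes, zero at the start; "wrist_torque": the same for the moment, N m; "grip_width": finger opening in m.
Only numpy, scipy, OpenCV 4.12 (cv2) and the standard library are available. Lean on these libraries where they do the work, as an engineer would, in place of code of your own. Each camera call takes 0.05 s, during which the arm holds its last target. There are 200 camera calls.

## Working session

There is one attempt and no reset: what is moved stays moved. The work goes in short steps, Python scripts to look and compute and a tool call to move; the robot and the scene stay as the last step left them, time stands still between calls to the robot, and variables do not carry over. Pictures are saved under pics/ and viewed, about 8 in all and at most 12, crops included, and the job is handed in when it is done.

Besides the shell and the picture viewer there is one more tool, called in YAML: its name, and indented under it one key for each argument. step_arm: Moves the arm, as the interface text tells. Its arguments: {"type":"object","properties":{"increments":{"type":"array"},"newtons":{"type":"number"}},"required":["increments"]}

```bash
mkdir -p pics; cat > h.py <<'E'
import numpy as np, cv2
from rig import env
def cap(n,f):
    d=env.get_image(n); cv2.imwrite(f'pics/{f}.png',d['color'])
    np.savez(f'pics/{f}.npz',**{k:np.array(v) for k,v in d.items()}); return d
def load(f): return np.load(f'pics/{f}.npz')
def ray(d,uv):
    R=cv2.Rodrigues(np.array(d['rvec'],float).reshape(3,1))[0]; t=np.array(d['tvec'],float).ravel()
    p=cv2.undistortPoints(np.array([[uv]],float),np.array(d['camera_matrix']),None)[0,0]
    return -R.T@t, R.T@np.array([p[0],p[1],1.])
def plane(d,uv,z):
    o,r=ray(d,uv); return o+r*(z-o[2])/r[2]
def tri(d1,a,d2,b):
    o1,r1=ray(d1,a);o2,r2=ray(d2,b)
    s=np.linalg.lstsq(np.c_[r1,-r2],o2-o1,rcond=None)[0]
    p,q=o1+s[0]*r1,o2+s[1]*r2
    return (p+q)/2,np.linalg.norm(p-q)
def proj(d,P):
    return cv2.projectPoints(np.array([P],float),np.array(d['rvec'],float),np.array(d['tvec'],float),np.array(d['camera_matrix']),None)[0][0,0]
E
python3 - <<'E'
from h import *
a=cap('top','top0');b=cap('side','side0')
for d in(a,b):print(ray(d,(256,192)),d['camera_matrix'][0,0])
for n in('top0','side0'):cv2.imwrite(f'pics/{n}L.png',cv2.resize(cv2.imread(f'pics/{n}.png'),(796,597),interpolation=cv2.INTER_CUBIC))
E
```

```text
(array([0.3267528 , 0.01121221, 1.29251577]), array([ 0.16216424, -0.0089691 , -0.98673701])) 473.5866967162333
(array([0.38877282, 0.88412864, 0.64698884]), array([ 0.11419757, -0.84107577, -0.52884847])) 409.3462647370201
```

View pics/top0L.png

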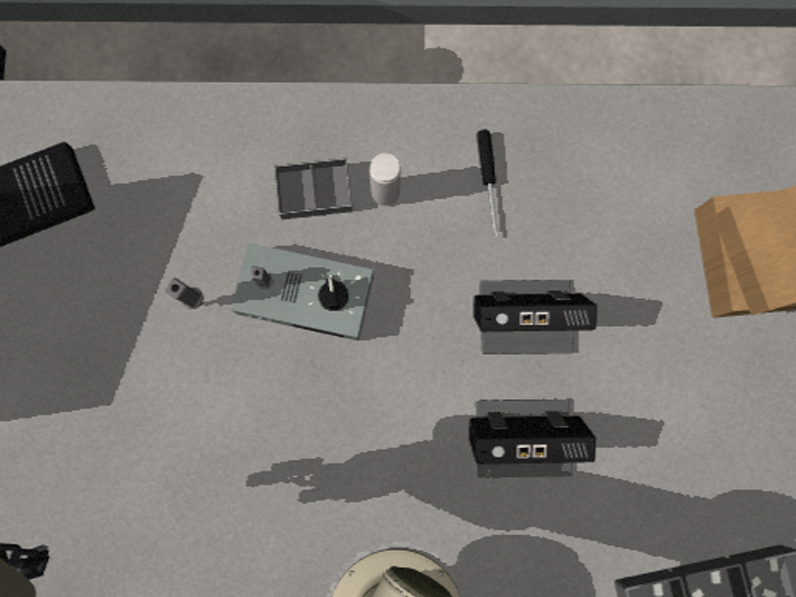

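View pics/side0L.png

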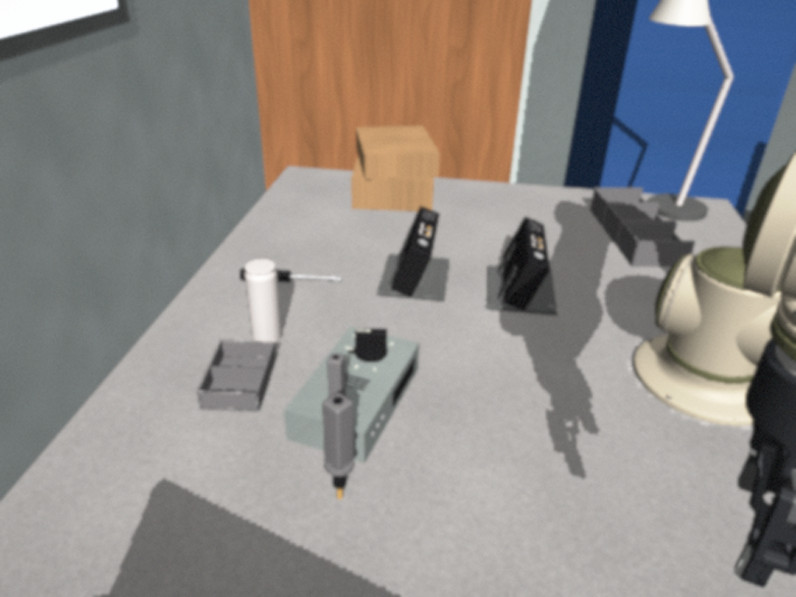

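The top view shows the tracer at (305,292), with a probe in its well at (260,275). A larger loose probe stands at (185,290). There are two router cradles, at (533,315) and (530,440). By description the job needs the smaller probe, in the well, and the cradle at (533,315), which is farther from the base (at about (400,590)). I'll confirm both in one crop.

```bash
python3 - <<'E'
from h import *
t=cv2.imread('pics/top0.png');s=cv2.imread('pics/side0.png')
def c(im,x,y,w,h,W,H): return cv2.resize(im[y:y+h,x:x+w],(W,H),interpolation=cv2.INTER_CUBIC)
# tracer crop top: x 145..245,y 150..225 scale 4 ; probes side ; router crop
A=c(t,145,152,100,70,500,350)
B=c(t,300,175,90,56,450,280)
C=c(s,180,205,100,115,300,345)
o=np.zeros((600,800,3),np.uint8);o[:350,:500]=A;o[:345,500:]=C;o[350:600,:450]=B[:250]
D=c(s,240,125,60,75,200,250);o[350:,450:650]=D
cv2.imwrite('pics/crop0.png',o)
E
```

```text
(no output)
```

View pics/crop0.png

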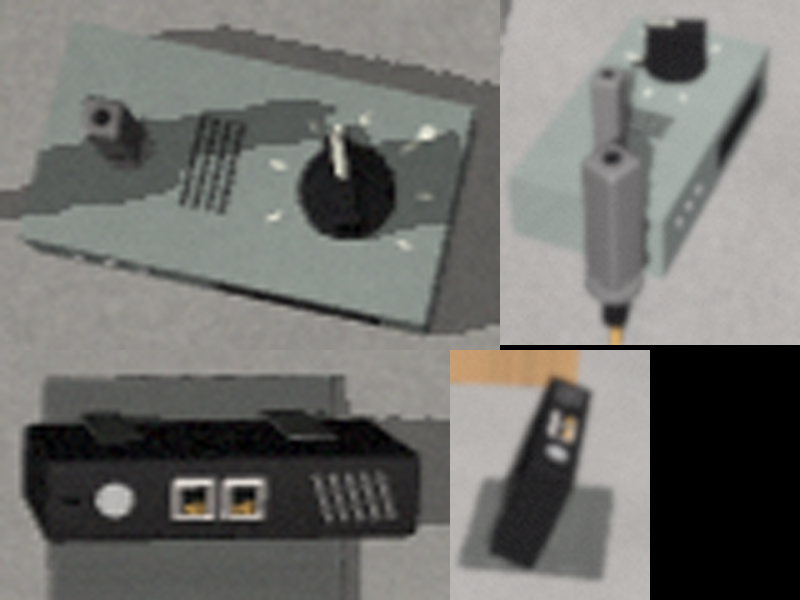

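The crop confirms both choices. The smaller probe is the one in the well (top ≈(165.6,175) px), and the larger one stands outside it. The dot tick is at ≈(230.6,178.4) px, and the bar's white line is left of it and points away from the robot. The far router's disc is at ≈(323,205) px in the top view and ≈(271.5,155.6) px in the side view.

```bash
python3 - <<'E'
from h import *
np.set_printoptions(precision=4,suppress=True)
t=load('top0');s=load('side0')
def blob(d,x,y,r,th):
    g=d['color'][y-r:y+r+1,x-r:x+r+1].min(2); m=(g>th).astype(np.uint8)
    n,l,st,c=cv2.connectedComponentsWithStats(m)
    k=[i for i in range(1,n)]; k=min(k,key=lambda i:np.linalg.norm(c[i]-r))
    return c[k]+[x-r,y-r],st[k][4]
dt,ds=blob(t,323,205,7,120),blob(s,271,156,6,110);print(dt,ds)
P,e=tri(t,dt[0],s,ds[0]);print('disc tri',P,e,'plane',plane(t,dt[0],.113))
k=lambda x,y:(x/5+145,y/5+152)
q=[plane(t,k(*c),.055)[:2] for c in((78,25),(472,105),(428,332),(22,238))]
print(np.array(q)); print([np.linalg.norm(q[i]-q[(i+1)%4]) for i in range(4)])
c=sum(q)/4; ydir=(q[0]-q[1])/np.linalg.norm(q[0]-q[1])+(q[3]-q[2])/np.linalg.norm(q[3]-q[2]);ydir/=np.linalg.norm(ydir);xd=np.array([ydir[1],-ydir[0]])
xe=(q[0]-q[3])+(q[1]-q[2]);print('c',c,'yaw from y edges',np.degrees(np.arctan2(xd[1],xd[0])),'from x edges',np.degrees(np.arctan2(xe[1],xe[0])))
print('dial axis',c-.055*ydir,'well',c+.065*ydir)
dk=plane(t,k(428,132),.055)[:2];print('dot',dk, 'from ticks:')
tk=np.array([plane(t,k(*a),.055)[:2] for a in((275,217),(278,165),(312,125),(363,118),(425,196),(403,244))])
A=np.c_[2*tk,np.ones(6)];z=np.linalg.lstsq(A,(tk**2).sum(1),rcond=None)[0];print('circle',z[:2],np.sqrt(z[2]+z[:2]@z[:2]))
print('probe top',plane(t,k(103,117),.131), 'disc on dial',plane(t,k(347,190),.065))
print('bar line ends',plane(t,k(335,128),.098),plane(t,k(344,178),.098))
for a,b in(((192,500),(244,500)),((45,540),(418,530)),((45,460),(418,466))):
    f=lambda p:(p[0]/5+300,(p[1]-350)/5+175)
    z=.113 if a[1]==500 else (.1055 if a[1]==540 else .1205)
    u,v=plane(t,f(a),z),plane(t,f(b),z);w=u-v;print(u,v,np.linalg.norm(w),'yaw',np.degrees(np.arctan2(-w[0],w[1])))
print(env.observe()['tool_rot'])
E
```

```text
(array([322.2286, 204.5714]), np.int32(35)) (array([271.7, 155.4]), np.int32(20))
disc tri [ 0.4891 -0.166   0.1155] 0.0002325322903460588 plane [ 0.4895 -0.1663  0.113 ]
[[0.6234 0.2555]
 [0.5812 0.0444]
 [0.4595 0.0663]
 [0.5081 0.2809]]
[np.float64(0.21531384194022932), np.float64(0.12357591592322548), np.float64(0.22000154734813673), np.float64(0.1180643649255654)]
c [0.5431 0.1618] yaw from y edges -12.043031193299129 from x edges -11.264532375064029
dial axis [0.5316 0.108 ] well [0.5566 0.2253]
dot [0.5664 0.0677] from ticks:
circle [0.534  0.1094] 0.040578892602927776
probe top [0.5582 0.2264 0.131 ] disc on dial [0.5331 0.1093 0.065 ]
bar line ends [0.5598 0.1134 0.098 ] [0.5338 0.1083 0.098 ]
[ 0.4887 -0.2071  0.113 ] [ 0.4888 -0.2333  0.113 ] 0.026229328590505127 yaw 0.33164249958563313
[ 0.4689 -0.1336  0.1055] [ 0.4751 -0.3227  0.1055] 0.18914535824733203 yaw 1.8653133897969028
[ 0.5075 -0.1323  0.1205] [ 0.5055 -0.3197  0.1205] 0.1873633523646282 yaw -0.5906871901837688
[[ 0.2915  0.9566 -0.0006]
 [ 0.9566 -0.2915 -0.0011]
 [-0.0013 -0.0003 -1.    ]]
```

step_arm:
  increments:
    - {"x":-1.81,"y":2.99,"gripper":5}
    - {"x":-1.81,"y":2.99}
    - {"x":-1.81,"y":2.99}
    - {"x":-1.81,"y":2.99}
    - {"x":-1.81,"y":2.99}
    - {"x":-1.81,"y":2.99}
    - {"x":-1.81,"y":2.99}
    - {"x":-1.81,"y":2.99}
    - {"x":-1.81,"y":2.99}
    - {"x":-1.81,"y":2.99}
    - {"x":-1.81,"y":2.99}
    - {"x":-1.81,"y":2.99}
    - {"x":-1.81,"y":2.99}
    - {"x":-1.81,"y":2.99}
    - {"x":-1.81,"y":2.99}
    - {"x":-1.81,"y":2.99}
    - {"wz":-0.118}
    - {"wz":-0.118}
    - {"wz":-0.118}
    - {"wz":-0.118}

```text
invalid input at $.increments[0]: expected keys x, y, z, wx, wy, wz, gripper
```

step_arm:
  increments:
    - {"x":-1.81,"y":2.99,"z":0,"wx":0,"wy":0,"wz":0,"gripper":5}
    - {"x":-1.81,"y":2.99,"z":0,"wx":0,"wy":0,"wz":0,"gripper":5}
    - {"x":-1.81,"y":2.99,"z":0,"wx":0,"wy":0,"wz":0,"gripper":5}
    - {"x":-1.81,"y":2.99,"z":0,"wx":0,"wy":0,"wz":0,"gripper":5}
    - {"x":-1.81,"y":2.99,"z":0,"wx":0,"wy":0,"wz":0,"gripper":5}
    - {"x":-1.81,"y":2.99,"z":0,"wx":0,"wy":0,"wz":0,"gripper":5}
    - {"x":-1.81,"y":2.99,"z":0,"wx":0,"wy":0,"wz":0,"gripper":5}
    - {"x":-1.81,"y":2.99,"z":0,"wx":0,"wy":0,"wz":0,"gripper":5}
    - {"x":-1.81,"y":2.99,"z":0,"wx":0,"wy":0,"wz":0,"gripper":5}
    - {"x":-1.81,"y":2.99,"z":0,"wx":0,"wy":0,"wz":0,"gripper":5}
    - {"x":-1.81,"y":2.99,"z":0,"wx":0,"wy":0,"wz":0,"gripper":5}
    - {"x":-1.81,"y":2.99,"z":0,"wx":0,"wy":0,"wz":0,"gripper":5}
    - {"x":-1.81,"y":2.99,"z":0,"wx":0,"wy":0,"wz":0,"gripper":5}
    - {"x":-1.81,"y":2.99,"z":0,"wx":0,"wy":0,"wz":0,"gripper":5}
    - {"x":-1.81,"y":2.99,"z":0,"wx":0,"wy":0,"wz":0,"gripper":5}
    - {"x":-1.81,"y":2.99,"z":0,"wx":0,"wy":0,"wz":0,"gripper":5}
    - {"x":0,"y":0,"z":0,"wx":0,"wy":0,"wz":-0.118,"gripper":5}
    - {"x":0,"y":0,"z":0,"wx":0,"wy":0,"wz":-0.118,"gripper":5}
    - {"x":0,"y":0,"z":0,"wx":0,"wy":0,"wz":-0.118,"gripper":5}
    - {"x":0,"y":0,"z":0,"wx":0,"wy":0,"wz":-0.118,"gripper":5}

```text
time_s: 2.1
position: [0.5336, 0.1095, 0.4043]
tool_rot: [[-0.18, 0.984, -0.001], [0.984, 0.18, 0.0], [0.0, -0.001, -1.0]]
ft_force: [0.1, -0.4, 0.5]
grip_width: 0.0497
```

```bash
cat >> h.py <<'E'
from scipy.spatial.transform import Rotation as Rn
def to(P,R=None):
    "shift (cm, tool axes) and turn from the measured pose to TCP target"
    o=env.observe(); T=np.array(o['tool_rot']); p=np.array(o['position'])
    print('t',o['time_s'],'p',p.round(4),'xang',np.degrees(np.arctan2(T[1,0],T[0,0])).round(2),'z',T[:,2].round(3),'F',np.round(o['ft_force'],2),'w',o['grip_width'])
    print('shift cm',(100*T.T@(np.array(P)-p)).round(2),'' if R is None else Rn.from_matrix(T.T@R).as_rotvec().round(3))
E
python3 -c "
from h import *
to([.533,.109,.243])"
```

```text
t 2.1 p [0.5336 0.1095 0.4043] xang 100.36 z [-0.001  0.    -1.   ] F [ 0.11 -0.43  0.55] w 0.0496871139568189
shift cm [-0.04 -0.05 16.13]
```

step_arm:
  increments:
    - {"x":0,"y":0,"z":3.6,"wx":0,"wy":0,"wz":0,"gripper":5}
    - {"x":0,"y":0,"z":3.6,"wx":0,"wy":0,"wz":0,"gripper":5}
    - {"x":0,"y":0,"z":3.6,"wx":0,"wy":0,"wz":0,"gripper":5}
    - {"x":0,"y":0,"z":2.6,"wx":0,"wy":0,"wz":0,"gripper":5}
    - {"x":0,"y":0,"z":1.6,"wx":0,"wy":0,"wz":0,"gripper":5}
    - {"x":0,"y":0,"z":1.0,"wx":0,"wy":0,"wz":0,"gripper":5}
    - {"x":0,"y":0,"z":0,"wx":0,"wy":0,"wz":0,"gripper":5}
    - {"x":0,"y":0,"z":0,"wx":0,"wy":0,"wz":0,"gripper":0.8}
    - {"x":0,"y":0,"z":0,"wx":0,"wy":0,"wz":0,"gripper":0.8}
    - {"x":0,"y":0,"z":0,"wx":0,"wy":0,"wz":0,"gripper":0.8}
    - {"x":0,"y":0,"z":0,"wx":0,"wy":0,"wz":0,"gripper":0.8}
    - {"x":0,"y":0,"z":0,"wx":0,"wy":0,"wz":0,"gripper":0.8}
    - {"x":0,"y":0,"z":0,"wx":0,"wy":0,"wz":0,"gripper":0.8}
    - {"x":0,"y":0,"z":0,"wx":0,"wy":0,"wz":0,"gripper":0.8}
  newtons: 30

```text
time_s: 3.5
position: [0.5339, 0.1089, 0.2459]
tool_rot: [[-0.175, 0.985, 0.003], [0.985, 0.175, -0.002], [-0.002, 0.002, -1.0]]
ft_force: [-0.5, -5.2, 3.3]
grip_width: 0.0135
```

step_arm:
  increments:
    - {"x":0,"y":0,"z":0,"wx":0,"wy":0,"wz":0.107,"gripper":0.8}
    - {"x":0,"y":0,"z":0,"wx":0,"wy":0,"wz":0.107,"gripper":0.8}
    - {"x":0,"y":0,"z":0,"wx":0,"wy":0,"wz":0.107,"gripper":0.8}
    - {"x":0,"y":0,"z":0,"wx":0,"wy":0,"wz":0.107,"gripper":0.8}
    - {"x":0,"y":0,"z":0,"wx":0,"wy":0,"wz":0.107,"gripper":0.8}
    - {"x":0,"y":0,"z":0,"wx":0,"wy":0,"wz":0.107,"gripper":0.8}
    - {"x":0,"y":0,"z":0,"wx":0,"wy":0,"wz":0.107,"gripper":0.8}
    - {"x":0,"y":0,"z":0,"wx":0,"wy":0,"wz":0.107,"gripper":0.8}
    - {"x":0,"y":0,"z":0,"wx":0,"wy":0,"wz":0.107,"gripper":0.8}
    - {"x":0,"y":0,"z":0,"wx":0,"wy":0,"wz":0.107,"gripper":0.8}
    - {"x":0,"y":0,"z":0,"wx":0,"wy":0,"wz":0,"gripper":0.8}
    - {"x":0,"y":0,"z":0,"wx":0,"wy":0,"wz":0,"gripper":0.8}

```text
time_s: 4.7
position: [0.534, 0.1089, 0.2459]
tool_rot: [[0.78, 0.626, 0.003], [0.626, -0.78, -0.002], [0.001, 0.003, -1.0]]
ft_force: [0.2, -5.4, 2.3]
grip_width: 0.0137
```

step_arm:
  increments:
    - {"x":0,"y":0,"z":0,"wx":0,"wy":0,"wz":0,"gripper":5}
    - {"x":0,"y":0,"z":0,"wx":0,"wy":0,"wz":0,"gripper":5}
    - {"x":0,"y":0,"z":0,"wx":0,"wy":0,"wz":0,"gripper":5}
    - {"x":0,"y":0,"z":0,"wx":0,"wy":0,"wz":0,"gripper":5}
    - {"x":0,"y":0,"z":-2,"wx":0,"wy":0,"wz":0,"gripper":5}
    - {"x":0,"y":0,"z":-3.5,"wx":0,"wy":0,"wz":0,"gripper":5}
    - {"x":0,"y":0,"z":-3.5,"wx":0,"wy":0,"wz":0,"gripper":5}
    - {"x":0,"y":0,"z":-3.5,"wx":0,"wy":0,"wz":0,"gripper":5}
    - {"x":0,"y":0,"z":-3.5,"wx":0,"wy":0,"wz":0,"gripper":5}
    - {"x":2.08,"y":-2.91,"z":0,"wx":0,"wy":0,"wz":0,"gripper":5}
    - {"x":2.08,"y":-2.91,"z":0,"wx":0,"wy":0,"wz":0,"gripper":5}
    - {"x":2.08,"y":-2.91,"z":0,"wx":0,"wy":0,"wz":0,"gripper":5}
    - {"x":2.08,"y":-2.91,"z":0,"wx":0,"wy":0,"wz":0,"gripper":5}
    - {"x":2.08,"y":-2.91,"z":0,"wx":0,"wy":0,"wz":0,"gripper":5}
    - {"x":2.08,"y":-2.91,"z":0,"wx":0,"wy":0,"wz":0,"gripper":5}
    - {"x":2.08,"y":-2.91,"z":0,"wx":0,"wy":0,"wz":0,"gripper":5}

```text
time_s: 6.3
position: [0.519, 0.3612, 0.4047]
tool_rot: [[0.779, 0.627, -0.0], [0.627, -0.779, -0.0], [-0.0, -0.0, -1.0]]
ft_force: [0.4, -0.3, -0.2]
grip_width: 0.05
```

```bash
python3 - <<'E'
from h import *
t=cap('top','top1');s=cap('side','side1')
a=cv2.resize(t['color'][150:225,145:245],(800,600),interpolation=cv2.INTER_CUBIC);cv2.imwrite('pics/c1.png',a)
E
```

```text
(no output)
```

View pics/c1.png

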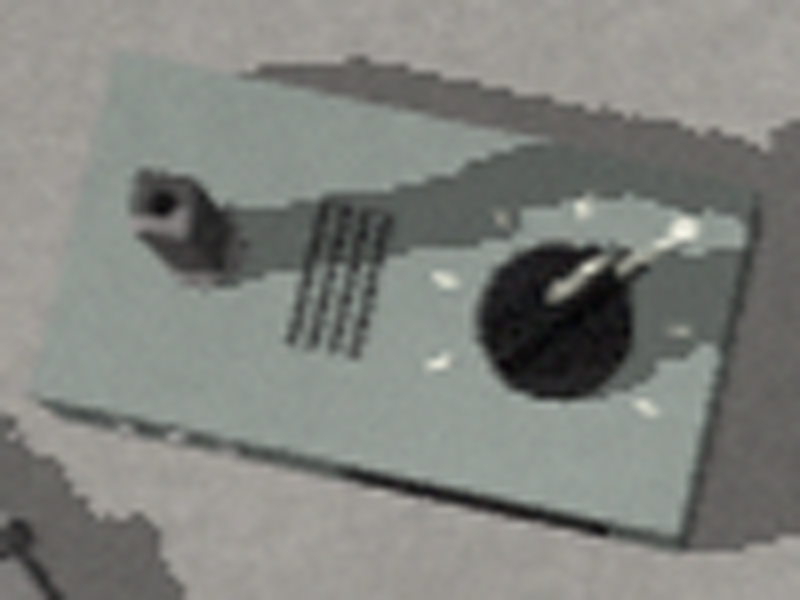

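The pointer's line runs straight into the dotted tick at ≈(685,230) in the crop, so the dial is set. The probe's top is at ≈(162,205) in the crop, and its sides are roughly parallel to the tracer's.

```bash
python3 - <<'E'
from h import *
t=load('top0');s=load('side0')
print('big',tri(t,(115,182),s,(217,257)))
print('small',tri(t,(145+162/8,150+205/8),s,(180+606/3,205+73/3)))
k=lambda x,y:(x/8+145,y/8+150)
P=plane(t,k(162,205),.131);print(P)
c=[plane(t,k(*p),.131) for p in((138,170),(190,178),(182,238),(133,222))]
print(np.array(c), env.observe()['q'])
a=np.radians(78);R=np.array([[np.cos(a),np.sin(a),0],[np.sin(a),-np.cos(a),0],[0,0,-1]])
to([.557,.226,.30],R)
E
```

```text
big (array([0.53204981, 0.3419533 , 0.16203242]), np.float64(0.005826891118670873))
small (array([0.39035152, 0.24896483, 0.24688836]), np.float64(0.29861399075925393))
[0.55766877 0.22724259 0.131     ]
[[0.5687563  0.23510775 0.131     ]
 [0.56631282 0.21881221 0.131     ]
 [0.54723834 0.22066441 0.131     ]
 [0.55221449 0.23607661 0.131     ]] [ 2.43040789e+01  3.04003531e+01  5.99651656e+01  5.63093957e-02
  8.96607174e+01 -1.47297989e+01]
t 6.4 p [0.5184 0.3631 0.404 ] xang 39.03 z [-0.001  0.001 -1.   ] F [-0.42 -0.34 -0.15] w 0.05014144341584734
shift cm [-5.63 13.09 10.39] [-0.001 -0.    -0.68 ]
```

step_arm:
  increments:
    - {"x":-1.12,"y":2.62,"z":0,"wx":0,"wy":0,"wz":0,"gripper":5}
    - {"x":-1.12,"y":2.62,"z":0,"wx":0,"wy":0,"wz":0,"gripper":5}
    - {"x":-1.12,"y":2.62,"z":0,"wx":0,"wy":0,"wz":0,"gripper":5}
    - {"x":-1.12,"y":2.62,"z":0,"wx":0,"wy":0,"wz":0,"gripper":5}
    - {"x":-1.12,"y":2.62,"z":0,"wx":0,"wy":0,"wz":0,"gripper":5}
    - {"x":0,"y":0,"z":0,"wx":0,"wy":0,"wz":-0.136,"gripper":5}
    - {"x":0,"y":0,"z":0,"wx":0,"wy":0,"wz":-0.136,"gripper":5}
    - {"x":0,"y":0,"z":0,"wx":0,"wy":0,"wz":-0.136,"gripper":5}
    - {"x":0,"y":0,"z":0,"wx":0,"wy":0,"wz":-0.136,"gripper":5}
    - {"x":0,"y":0,"z":0,"wx":0,"wy":0,"wz":-0.136,"gripper":5}
    - {"x":0,"y":0,"z":2.5,"wx":0,"wy":0,"wz":0,"gripper":5}
    - {"x":0,"y":0,"z":2.5,"wx":0,"wy":0,"wz":0,"gripper":5}
    - {"x":0,"y":0,"z":0,"wx":0,"wy":0,"wz":0,"gripper":5}
    - {"x":0,"y":0,"z":0,"wx":0,"wy":0,"wz":0,"gripper":5}

```text
time_s: 7.8
position: [0.558, 0.2221, 0.3553]
tool_rot: [[0.212, 0.977, 0.0], [0.977, -0.212, -0.0], [-0.0, 0.0, -1.0]]
ft_force: [-0.0, 0.2, -0.3]
grip_width: 0.05
```

```bash
python3 -c "
from h import *
to([.5577,.2265,.255])"
```

```text
t 7.8 p [0.558  0.2221 0.3553] xang 77.73 z [ 0. -0. -1.] F [-0.03  0.2  -0.25] w 0.05000229249646918
shift cm [ 0.42 -0.12 10.03]
```

step_arm:
  increments:
    - {"x":0.42,"y":-0.12,"z":2,"wx":0,"wy":0,"wz":0,"gripper":5}
    - {"x":0,"y":0,"z":2,"wx":0,"wy":0,"wz":0,"gripper":5}
    - {"x":0,"y":0,"z":2,"wx":0,"wy":0,"wz":0,"gripper":5}
    - {"x":0,"y":0,"z":2,"wx":0,"wy":0,"wz":0,"gripper":5}
    - {"x":0,"y":0,"z":1.2,"wx":0,"wy":0,"wz":0,"gripper":5}
    - {"x":0,"y":0,"z":0.8,"wx":0,"wy":0,"wz":0,"gripper":5}
    - {"x":0,"y":0,"z":0,"wx":0,"wy":0,"wz":0,"gripper":5}
    - {"x":0,"y":0,"z":0,"wx":0,"wy":0,"wz":0,"gripper":1.5}
    - {"x":0,"y":0,"z":0,"wx":0,"wy":0,"wz":0,"gripper":1.5}
    - {"x":0,"y":0,"z":0,"wx":0,"wy":0,"wz":0,"gripper":1.5}
    - {"x":0,"y":0,"z":0,"wx":0,"wy":0,"wz":0,"gripper":1.5}
    - {"x":0,"y":0,"z":0,"wx":0,"wy":0,"wz":0,"gripper":1.5}
    - {"x":0,"y":0,"z":0,"wx":0,"wy":0,"wz":0,"gripper":1.5}
    - {"x":0,"y":0,"z":0,"wx":0,"wy":0,"wz":0,"gripper":1.5}
  newtons: 40

```text
time_s: 9.2
position: [0.5577, 0.2269, 0.2557]
tool_rot: [[0.212, 0.977, 0.002], [0.977, -0.212, 0.0], [0.001, 0.002, -1.0]]
ft_force: [-0.4, 0.0, 5.9]
grip_width: 0.0193
```

step_arm:
  increments:
    - {"x":0,"y":0,"z":-1,"wx":0,"wy":0,"wz":0,"gripper":1.5}
    - {"x":0,"y":0,"z":-2,"wx":0,"wy":0,"wz":0,"gripper":1.5}
    - {"x":0,"y":0,"z":-2,"wx":0,"wy":0,"wz":0,"gripper":1.5}
    - {"x":0,"y":0,"z":-2,"wx":0,"wy":0,"wz":0,"gripper":1.5}
    - {"x":0,"y":0,"z":-2,"wx":0,"wy":0,"wz":0,"gripper":1.5}
    - {"x":0,"y":0,"z":-2,"wx":0,"wy":0,"wz":0,"gripper":1.5}
    - {"x":0,"y":0,"z":-2,"wx":0,"wy":0,"wz":0,"gripper":1.5}
    - {"x":0,"y":0,"z":-2,"wx":0,"wy":0,"wz":0,"gripper":1.5}
    - {"x":0,"y":0,"z":0,"wx":0,"wy":0,"wz":0,"gripper":1.5}
    - {"x":0,"y":0,"z":0,"wx":0,"wy":0,"wz":0,"gripper":1.5}

```text
time_s: 10.2
position: [0.5573, 0.2268, 0.4043]
tool_rot: [[0.212, 0.977, -0.0], [0.977, -0.212, -0.0], [-0.0, -0.0, -1.0]]
ft_force: [-0.7, -0.8, -1.6]
grip_width: 0.0199
```

```bash
python3 -c "
from h import *
T=np.array(env.observe()['tool_rot']);R=Rn.from_euler('y',-20,degrees=True).as_matrix()@T
print(R)
to([.3921,-.1663,.3805],R)"
```

```text
[[ 1.99409972e-01  9.18449857e-01  3.41592628e-01]
 [ 9.77238839e-01 -2.12142037e-01 -8.59101577e-05]
 [ 7.23872518e-02  3.33834715e-01 -9.39848110e-01]]
t 10.2 p [0.5573 0.2268 0.4043] xang 77.75 z [-0. -0. -1.] F [-0.69 -0.83 -1.64] w 0.019898224627368448
shift cm [-41.92  -7.81   2.39] [-0.341  0.074  0.   ]
```

step_arm:
  increments:
    - {"x":-3,"y":-0.56,"z":0,"wx":0,"wy":0,"wz":0,"gripper":1.5}
    - {"x":-3,"y":-0.56,"z":0,"wx":0,"wy":0,"wz":0,"gripper":1.5}
    - {"x":-3,"y":-0.56,"z":0,"wx":0,"wy":0,"wz":0,"gripper":1.5}
    - {"x":-3,"y":-0.56,"z":0,"wx":0,"wy":0,"wz":0,"gripper":1.5}
    - {"x":-3,"y":-0.56,"z":0,"wx":0,"wy":0,"wz":0,"gripper":1.5}
    - {"x":-3,"y":-0.56,"z":0,"wx":0,"wy":0,"wz":0,"gripper":1.5}
    - {"x":-3,"y":-0.56,"z":0,"wx":0,"wy":0,"wz":0,"gripper":1.5}
    - {"x":-3,"y":-0.56,"z":0,"wx":0,"wy":0,"wz":0,"gripper":1.5}
    - {"x":-3,"y":-0.56,"z":0,"wx":0,"wy":0,"wz":0,"gripper":1.5}
    - {"x":-3,"y":-0.56,"z":0,"wx":0,"wy":0,"wz":0,"gripper":1.5}
    - {"x":-3,"y":-0.56,"z":0,"wx":0,"wy":0,"wz":0,"gripper":1.5}
    - {"x":-3,"y":-0.56,"z":0,"wx":0,"wy":0,"wz":0,"gripper":1.5}
    - {"x":-3,"y":-0.56,"z":0,"wx":0,"wy":0,"wz":0,"gripper":1.5}
    - {"x":-3,"y":-0.56,"z":0,"wx":0,"wy":0,"wz":0,"gripper":1.5}
    - {"x":0,"y":0,"z":0,"wx":-0.085,"wy":0.0185,"wz":0,"gripper":1.5}
    - {"x":0,"y":0,"z":0,"wx":-0.085,"wy":0.0185,"wz":0,"gripper":1.5}
    - {"x":0,"y":0,"z":0,"wx":-0.085,"wy":0.0185,"wz":0,"gripper":1.5}
    - {"x":0,"y":0,"z":0,"wx":-0.085,"wy":0.0185,"wz":0,"gripper":1.5}
    - {"x":0,"y":0,"z":0,"wx":0,"wy":0,"wz":0,"gripper":1.5}

```text
time_s: 12.1
position: [0.3913, -0.1669, 0.4037]
tool_rot: [[0.2, 0.919, 0.34], [0.977, -0.213, 0.001], [0.074, 0.332, -0.94]]
ft_force: [-0.4, -0.5, -1.4]
grip_width: 0.02
```

```bash
python3 - <<'E'
from h import *
to([.3921,-.1663,.3805])
t=cap('top','top2');s=cap('side','side2')
o=np.zeros((600,800,3),np.uint8)
o[:360,:400]=cv2.resize(t['color'][165:237,290:370],(400,360),interpolation=cv2.INTER_CUBIC)
o[:600,400:]=cv2.resize(s['color'][80:200,235:315],(400,600),interpolation=cv2.INTER_CUBIC)
cv2.imwrite('pics/c2.png',o)
E
```

```text
t 12.1 p [ 0.3913 -0.1669  0.4037] xang 78.42 z [ 0.34   0.001 -0.94 ] F [-0.43 -0.5  -1.43] w 0.019997268329304915
shift cm [-0.1  -0.71  2.2 ]
```

View pics/c2.png

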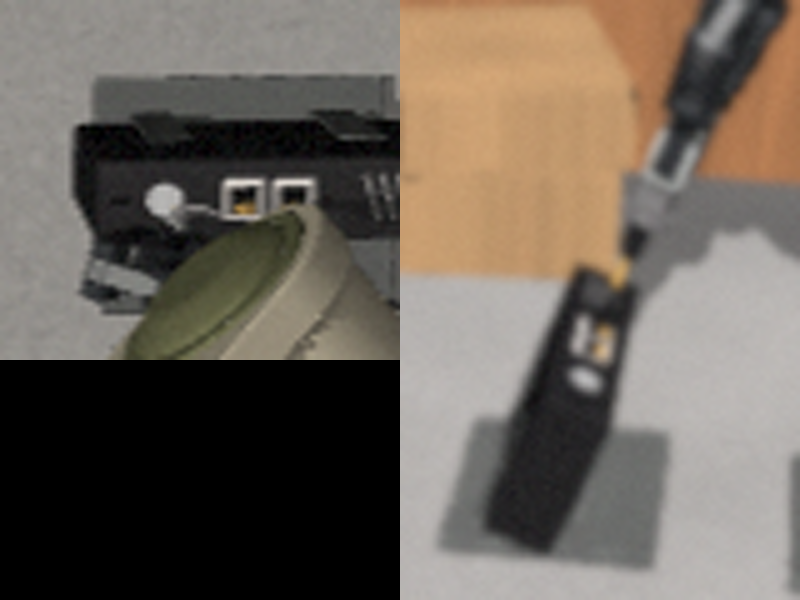

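The side view shows the held probe tilted like the panel normal. Its tip is at ≈(278.4,137.6) px, up and to the right of the disc at ≈(272,156) px. I'll compare this with the predicted tip.

```bash
python3 - <<'E'
from h import *
s=load('side2');o=env.observe();T=np.array(o['tool_rot']);p=np.array(o['position'])
tip=p+.2447*T[:,2];print('tip',tip,'proj',proj(s,tip),'seen 278.4,137.6')
D=np.array([.4892,-.1661,.1138]);print('disc proj',proj(s,D))
# tip seen ray at plane y=tip y
c,r=ray(s,(278.4,137.6));print('ray at y',c+r*(tip[1]-c[1])/r[1])
n=np.array([-np.sin(.349),0,np.cos(.349)])
print('offset in tool axes cm',(100*T.T@(D-tip)).round(2))
for h in(.01,):to(D+n*(.2447+h),)
E
```

```text
tip [ 0.47421682 -0.16668402  0.17368099] proj [277.91630292 137.07221286] seen 278.4,137.6
disc proj [271.59812831 155.89968087]
ray at y [ 0.4727811  -0.16668402  0.17220835]
offset in tool axes cm [-0.08 -0.61  6.14]
t 12.2 p [ 0.3916 -0.167   0.404 ] xang 78.44 z [ 0.338  0.001 -0.941] F [-0.11  0.39 -1.45] w 0.019805856869670443
shift cm [-0.08 -0.73  5.14]
```

step_arm:
  increments:
    - {"x":-0.1,"y":-0.65,"z":0,"wx":0,"wy":0,"wz":0,"gripper":1.5}
    - {"x":0,"y":0,"z":1.5,"wx":0,"wy":0,"wz":0,"gripper":1.5}
    - {"x":0,"y":0,"z":1.5,"wx":0,"wy":0,"wz":0,"gripper":1.5}
    - {"x":0,"y":0,"z":1.5,"wx":0,"wy":0,"wz":0,"gripper":1.5}
    - {"x":0,"y":0,"z":0.6,"wx":0,"wy":0,"wz":0,"gripper":1.5}
    - {"x":0,"y":0,"z":0,"wx":0,"wy":0,"wz":0,"gripper":1.5}
    - {"x":0,"y":0,"z":0,"wx":0,"wy":0,"wz":0,"gripper":1.5}
    - {"x":0,"y":0,"z":0,"wx":0,"wy":0,"wz":0,"gripper":1.5}

```text
time_s: 13.0
position: [0.4029, -0.1666, 0.3551]
tool_rot: [[0.199, 0.918, 0.342], [0.977, -0.212, -0.001], [0.072, 0.334, -0.94]]
ft_force: [0.1, -0.5, -1.9]
grip_width: 0.0196
```

```bash
cat > chk.py <<'E'
from h import *
import sys
o=env.observe();T=np.array(o['tool_rot']);p=np.array(o['position']);tip=p+.2447*T[:,2]
D=np.array([.4892,-.1661,.1138]);print('free tip to disc, tool axes cm',(100*T.T@(D-tip)).round(2),'F along -toolz',-T[:,2]@np.array(o['ft_force']),'w',o['grip_width'])
s=cap('side',sys.argv[1]);t=cap('top',sys.argv[1]+'t')
to(p)
out=np.zeros((600,800,3),np.uint8)
out[:,:400]=cv2.resize(s['color'][130:175,255:285],(400,600),interpolation=cv2.INTER_CUBIC)
out[:400,400:]=cv2.resize(t['color'][185:225,305:345],(400,400),interpolation=cv2.INTER_CUBIC)
cv2.imwrite(f'pics/{sys.argv[1]}c.png',out)
E
python3 chk.py s3
```

```text
free tip to disc, tool axes cm [ 0.04 -0.15  1.16] F along -toolz -1.8618344281704826 w 0.019576126431043665
t 13.1 p [ 0.4029 -0.1666  0.355 ] xang 78.46 z [ 0.342 -0.001 -0.94 ] F [ 0.04 -0.93 -0.5 ] w 0.019528560675230174
shift cm [ 0.    0.   -0.01]
```

View pics/s3c.png

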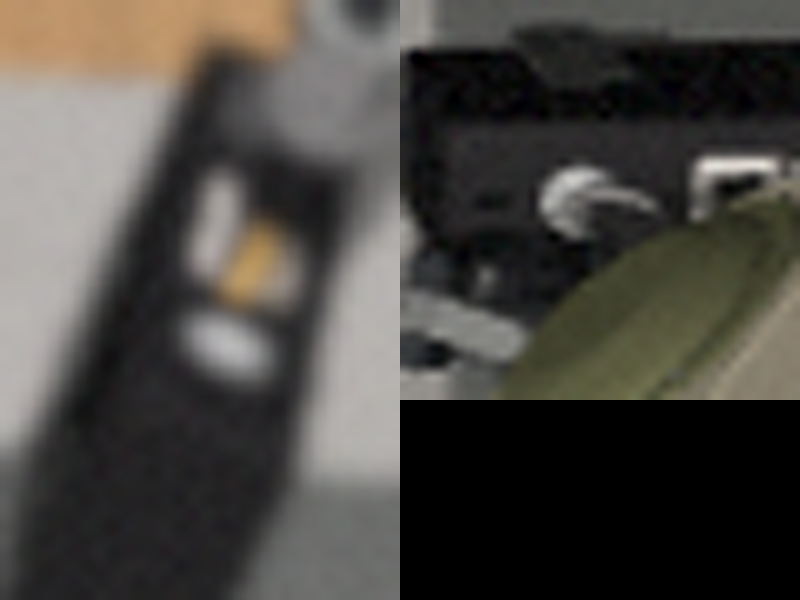

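The tip, at ≈(272.4,152.6) px in the side view, is just short of the disc centre at ≈(272.2,155.9). The top view is mostly hidden by the arm, though the probe's shadow falls across the disc. Next I'll take a force baseline by averaging several readings, then close in.

```bash
cat > f.py <<'E'
from h import *
f=[];ps=[]
for i in range(10):
    env.get_image('side');o=env.observe();f.append(o['ft_force']);ps.append(o['position'])
T=np.array(o['tool_rot']);F=np.mean(f,0);p=np.mean(ps,0);tip=p+.2447*T[:,2]
D=np.array([.4892,-.1661,.1138])
print(o['time_s'],'F',F.round(2),'sd',np.std(f,0).round(2),'push',(-T[:,2]@F).round(2),'to disc cm',(100*T.T@(D-tip)).round(2),'w',o['grip_width'])
E
python3 f.py; python3 -c "
from h import *
s=load('s3');o=env.observe();T=np.array(o['tool_rot']);p=np.array(o['position'])
for d in(.2447,.2563):print(proj(s,p+d*T[:,2]))"
```

```text
13.6 F [-0.34 -0.   -1.08] sd [0.44 0.46 0.39] push -0.9 to disc cm [ 0.02 -0.12  1.11] w 0.019910859071860996
[272.73371388 152.55828819]
[271.19047385 155.85203084]
```

step_arm:
  increments:
    - {"x":0.03,"y":-0.12,"z":0.2,"wx":0,"wy":0,"wz":0,"gripper":1.5}
    - {"x":0,"y":0,"z":0.2,"wx":0,"wy":0,"wz":0,"gripper":1.5}
    - {"x":0,"y":0,"z":0.2,"wx":0,"wy":0,"wz":0,"gripper":1.5}
    - {"x":0,"y":0,"z":0.2,"wx":0,"wy":0,"wz":0,"gripper":1.5}
    - {"x":0,"y":0,"z":0,"wx":0,"wy":0,"wz":0,"gripper":1.5}
    - {"x":0,"y":0,"z":0,"wx":0,"wy":0,"wz":0,"gripper":1.5}

```text
time_s: 14.2
position: [0.4047, -0.1661, 0.3466]
tool_rot: [[0.199, 0.919, 0.341], [0.977, -0.212, 0.0], [0.073, 0.333, -0.94]]
ft_force: [-0.0, 0.5, -0.5]
grip_width: 0.0191
```

```bash
python3 f.py
```

```text
14.7 F [ 0.35  0.04 -1.03] sd [0.48 0.35 0.44] push -1.09 to disc cm [-0.01  0.    0.3 ] w 0.01992124130734283
```

step_arm:
  increments:
    - {"x":0,"y":0,"z":0.2,"wx":0,"wy":0,"wz":0,"gripper":1.5}
    - {"x":0,"y":0,"z":0.2,"wx":0,"wy":0,"wz":0,"gripper":1.5}
    - {"x":0,"y":0,"z":0.1,"wx":0,"wy":0,"wz":0,"gripper":1.5}
    - {"x":0,"y":0,"z":0,"wx":0,"wy":0,"wz":0,"gripper":1.5}
    - {"x":0,"y":0,"z":0,"wx":0,"wy":0,"wz":0,"gripper":1.5}

```text
time_s: 15.2
position: [0.4064, -0.1661, 0.342]
tool_rot: [[0.199, 0.919, 0.341], [0.977, -0.212, 0.0], [0.072, 0.333, -0.94]]
ft_force: [-0.3, -0.2, -0.1]
grip_width: 0.0194
```

```bash
python3 f.py
```

```text
15.7 F [-0.55 -0.12 -0.1 ] sd [0.56 0.35 0.75] push 0.1 to disc cm [-0.01  0.   -0.2 ] w 0.019569433404361913
```

step_arm:
  increments:
    - {"x":0,"y":0,"z":0.1,"wx":0,"wy":0,"wz":0,"gripper":1.5}
    - {"x":0,"y":0,"z":0.1,"wx":0,"wy":0,"wz":0,"gripper":1.5}
    - {"x":0,"y":0,"z":0.1,"wx":0,"wy":0,"wz":0,"gripper":1.5}
    - {"x":0,"y":0,"z":0,"wx":0,"wy":0,"wz":0,"gripper":1.5}
    - {"x":0,"y":0,"z":0,"wx":0,"wy":0,"wz":0,"gripper":1.5}

```text
time_s: 16.2
position: [0.4075, -0.1661, 0.3391]
tool_rot: [[0.199, 0.919, 0.341], [0.977, -0.212, 0.0], [0.073, 0.333, -0.94]]
ft_force: [-0.2, -0.8, 2.3]
grip_width: 0.0196
```

```bash
python3 f.py; python3 chk.py s4
```

```text
16.7 F [-0.94  0.02  1.02] sd [0.54 0.69 0.32] push 1.28 to disc cm [-0.01  0.   -0.5 ] w 0.019733240986934828
free tip to disc, tool axes cm [-0.01  0.   -0.5 ] F along -toolz 1.2749703922593107 w 0.019733240986934828
t 16.8 p [ 0.4074 -0.1661  0.3391] xang 78.47 z [ 0.341  0.    -0.94 ] F [-0.12 -0.27  0.04] w 0.01963749009556967
shift cm [ 0. -0.  0.]
```

View pics/s4c.png

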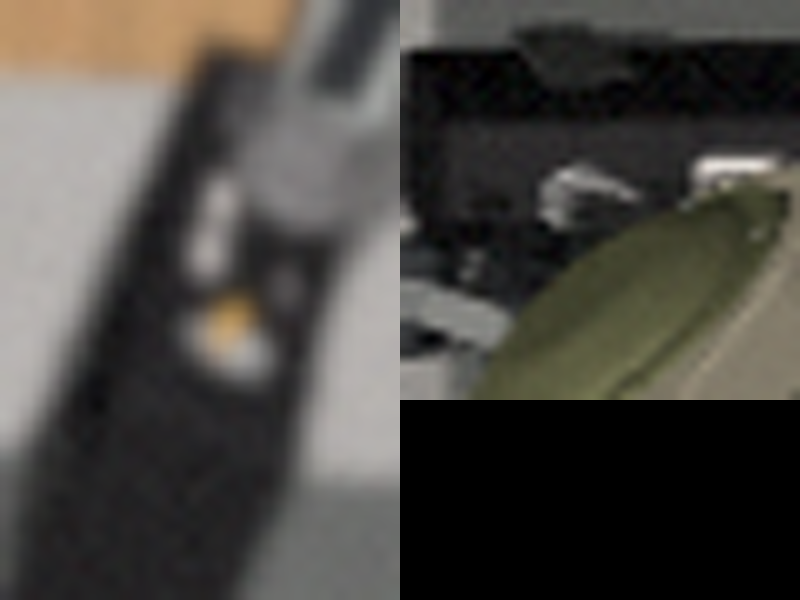

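The tip sits on the disc near its centre, at ≈(222,345) in the crop against the disc centre at (230,345). The force is about 2.3 N above the baseline, which puts the tip about half-way in. I'm handing the job in.

```bash
python3 -c "
from rig import env
print(env.close_job())"
```

```text
the job is handed in; nothing more can be done
None
```

I turned the dial to the dotted tick, took the smaller probe out of its well, and handed in with its tip pressed on the far router's test disc at about 17 s. No verdict was reported.

- **Dial:** I gripped the bar, turned it 1.07 rad clockwise and let go. A picture taken afterwards shows the pointer's line running straight into the dotted tick.
- **Probe:** I gripped it with 40 N and held it throughout. The measured opening was 19.7 mm, against the 20 mm bar.
- **Tip position:** The last side view shows the tip on the disc. By calculation it is within 1 mm of the measured centre, and the picture agrees to within a few mm.
- **Angle and push:** The tool is tilted 20° to match the panel. The averaged push is about 2.3 N above the force read before contact. That is about 4.8 mm of tip travel by the spring, and the arm's position gives 5.0 mm.

**Less certain:**
- Single force readings scatter by about 0.5 N or more; one right after the last average read close to zero, so I relied on averages.
- The arm hides part of the disc from the top camera, so the final position rests on the side view and the arm's measured pose.
- The two measurements of the disc's height differed by 2.5 mm.
- One cross-check of the small probe's position failed because I entered a wrong pixel. I relied on the known well position and the top view instead.

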